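# Set up a filter crucible on a suction flask

## Task

Get the suction flask ready for vacuum filtration: seat the middle-sized of the three red rubber filter cones, narrow end down, in the flask's mouth, then set the white porcelain crucible down inside that cone, so that both sit fully home and straight and will seal. Lower the crucible in gently, never dropping it or forcing it, keep the flask standing where it is, and leave the other things on the bench alone.

Things in the scene. Friction and masses are not known exactly. Their poses are not given: they have to be found in the camera images.
- flask: loose, upright clear-glass conical filter (suction) flask, foot 85 mm across, 155 mm tall, with a blue weight ring (94 mm across, 34 to 50 mm up) round its body and a short hose nipple (reaching 55 mm from the axis, 112 mm up) along its own +x; 0.85 kg in all. Origin: centre of its underside; z is its axis, up
- flask_mouth (a point): centre of the flask's open mouth, level with the top of its rim, 155 mm above the bench; the round bore tapers evenly like the outside of the cone, 35 mm across at the rim to 22 mm at 25 mm down; the rim is 45 mm across outside; z up along the flask's axis
- cone: middle-sized red rubber cone, firm, wetted, 40 g, loose, narrow end down, 40 mm tall, open both ends. Outside: 27 mm across at the bottom, widening to 42 mm at 28 mm up, then a straight collar 50 mm across up to the top. Tapered bore: 19 mm at the bottom, 39 mm at the top. Origin: centre of the narrow end; z along its axis, up. Home in the flask its origin is about 15 mm below the rim
- crucible: white glazed porcelain cup, thin blue line near its rim, 65 g, loose, upright: 64 mm tall, foot 26 mm across, widening evenly to 43 mm at 34 mm up, then straight to the rim; wall 3 mm. Origin: centre of its foot; z along its axis, up. Home in the cone its foot is about 14 mm above the cone's narrow end and 38 mm of it stand above the cone
- cone_small: bystander: the small red rubber cone, same shape, 27 mm tall, collar 34 mm across; origin at the centre of its narrow lower end
- cone_large: bystander: the large red rubber cone, same shape, 52 mm tall, collar 65 mm across; origin at the centre of its narrow lower end
- buchner: bystander: white porcelain Buchner funnel lying rim down, 72 mm across, stem up to 100 mm; origin at the centre of its underside
- beaker: bystander: empty clear-glass beaker, 53 mm across, 70 mm tall; origin at the centre of its underside
- reagent: bystander: amber jar with a black lid, 70 mm across, 130 mm tall; origin at the centre of its underside
- wash_bottle: bystander: white wash bottle with a red cap and a bent spout along its own -x (reaching 63 mm from the axis), 68 mm across, 205 mm tall; origin at the centre of its underside
- papers: bystander: round white and green box of filter papers, 93 mm across, 22 mm tall; origin at the centre of its underside
- spatula: bystander: thin steel laboratory spatula, 156 mm long, 13 mm wide and 3 mm thick, lying flat along its own x; origin on its underside near its middle

How it is judged:
By the outcome, as a careful person would: the job done as asked, in the order asked, and still so for the second after the job is handed in, with the robot touching nothing.
It also fails if it takes over 61 s, if anything falls off the work surface, if the arm or the gripper's body presses on something with over 40 N, if the wrist force passes 120 N, or if a joint passes its speed limit or range.

## Robot

A 7-joint arm with a two-finger parallel gripper is mounted at the origin on the work surface. World frame = base frame: x ahead of the robot, y to its left, z up, the work surface at z = 0. Lengths are in m, angles in rad, forces in N, time in s.
With the tool pointing down it reaches from about 0.425 to 0.925 m from the base axis. Payload 6.8 kg.
Tool frame: the origin (TCP) lies midway between the tips of the shut fingers; the grasp point (between the pads) lies 19 mm behind it (bot.pinch_z is the distance from the TCP to the grasp point, in m); x points along the fingers, y is the direction in which the jaws open and shut, and the axes are right-handed (so a half turn about x gives the same grasp; the last joint's range is limited). The gripper opens to 85 mm and grips with 20 to 120 N. Pads are 22 mm wide; open, the fingers measure 114 mm over their backs; the gripper's body (76 mm by 85 mm) begins 54 mm behind the grasp point. The pads swing forward as they close: fully open they stand 13 mm farther back than shut.
Start: joints at [1.206, 0.477, 0.022, 1.555, -0.011, 1.109, -0.083], TCP at [0.171, -0.653, 0.231] pointing down, gripper open.
Joint ranges: [-2.96, 2.96], [-0.34, 2.1], [-1.41, 1.46], [0.24, 2.44], [-1.37, 4.51], [0.17, 1.92], [-2.96, 2.96]. Speed limits (rad/s): [2.39, 2.39, 3.14, 3.14, 3.14, 3.14, 3.14].

## Interface

Orientations are given as a unit quaternion [w, x, y, z].
In Python, from station import bot gives the robot as it stands. The module is installed in compiled form; this text tells all that it offers.
- The arm moves only by the tool step_arm, never from a script. Its argument "plan" is a list of rows, each a list of 6 numbers: the shift along the tool's x, y, z in units of 40 mm (1.0 is 40 mm), then the turn, a rotation vector about the tool's x, y, z in units of 360 degrees (1.0 is 360 degrees). In form: [[dx, dy, dz, ax, ay, az], ...]. A call has 1 to 8 rows; each row shifts and turns the commanded pose from where the row before left it, along the tool's axes as they then stand; what a row does not reach is not made up. A row lasts 1/8 s, in which the tool goes at most 62.5 mm and 10.7 degrees, less where a joint would pass 70% of its speed; a pose out of reach is approached as far as the arm can. A call with a number of a shift or a turn outside -1 to 1 is refused whole. A call with a gripper value outside its range is refused whole. "fingers" is the closure, from -1 (fully open) to 1 (shut), set as the call begins (left out, the last holds). The fingers move at their own pace and stop on an object; "force" is the grip in N (left out, the last holds). Time passes only in rows, so rows that do not move let the fingers close. It gives the time, the measured TCP pose, the force and the opening at its end, in the units of the state.
- bot.get_obs(): the state, without advancing time (a new reading comes with each control period).
- bot.read_camera(name): name is "side" or "top"; returns (picture, depth): 480x640x3 uint8, red, green, blue; 480x640 float32, m along the optical axis (not along the pixel's ray), 0 where there is no reading.
- bot.camera_model(name): a dict with "mtx" (3x3 intrinsics, pixels), "origin" and "rotation" of the camera in the world. Camera axes: x right, y up, looking along -z (the intrinsics and any distortion apply to the point x, -y, -z); pixel columns grow to the right and rows downward; lengths in m; the calibration is good to about 2 mm. A picture is of the moment at which its call begins. camera_model takes no time and is no camera call.
- bot.hand_in(): hands the job in, once; it reports no verdict.
The state is a dict: "t": time; "q": joint angles; "joint_vel": joint speeds; "joint_torque": joint torques, N m; "eef_pos": TCP position; "tool_rot": TCP orientation; "contact_force": force on the tool from outside, world axes, zero at the start; "torque": the same for the moment, N m; "gripper_width": opening from 0.0 (shut) to 1.0 (fully open).
Only numpy, scipy, OpenCV 4.12 (cv2) and the standard library are available. Lean on these libraries where they do the work, as an engineer would, in place of code of your own. Each camera call takes 0.05 s, during which the arm holds its last target.

## Working session

There is one attempt and no reset: what is moved stays moved. The work goes in short steps, Python scripts to look and compute and a tool call to move; the robot and the scene stay as the last step left them, time stands still between calls to the robot, and variables do not carry over. Pictures are saved under pics/ and viewed, and the job is handed in when it is done.

Besides the shell and the picture viewer there is one more tool, called after "Emit:" as name(argument=value, ...), one argument or row to a line, values as JSON. step_arm: Moves the arm, as the interface text tells. Shifts and turns lie within -1 to 1; 1 stands for 40 mm of shift or 360 degrees of turn. Its arguments: {"type":"object","properties":{"plan":{"type":"array"},"fingers":{"type":"number"},"force":{"type":"number"}},"required":["plan"]}

```bash
mkdir -p pics
python3 - <<'E'
from station import bot
import cv2,numpy as np
o=bot.get_obs(); print(o)
for n in("side","top"):
    p,d=bot.read_camera(n); np.savez(f"{n}0.npz",p=p,d=d)
    cv2.imwrite(f"pics/{n}0.png",p[:,:,::-1]); print(n,bot.camera_model(n))
print(bot.pinch_z)
E
```

```text
{'t': 0.0, 'q': array([ 1.20591353,  0.47780259,  0.02236561,  1.55643809, -0.0115349 ,
        1.10928137, -0.08309206]), 'joint_vel': array([ 1.15920317e-04,  1.91246321e-03,  5.24741347e-04, -2.63248702e-03,
        9.15193134e-04,  1.43277509e-03,  1.86473042e-05]), 'joint_torque': array([-9.92884998e-04, -5.96445894e+01,  1.60778783e+00, -2.81196249e+01,
        1.24112071e-02,  9.38688027e-03,  3.48949072e-06]), 'eef_pos': array([ 0.17126347, -0.65231223,  0.23033017]), 'tool_rot': array([-0.08990893, -0.7011653 , -0.09115917,  0.70140831]), 'contact_force': array([-0.27611955, -0.34250976,  0.6295427 ]), 'torque': array([-0.02209337,  0.03204981, -0.01988797]), 'gripper_width': 0.9993045279479795}
side {'mtx': array([[463.13444183,   0.        , 317.81021497],
       [  0.        , 463.13444183, 235.56237816],
       [  0.        ,   0.        ,   1.        ]]), 'origin': array([0.37714109, 0.7994075 , 0.59264785]), 'rotation': array([-0.12229073, -0.06077755,  0.49810405,  0.85629634])}
top {'mtx': array([[465.3837462 ,   0.        , 323.59136887],
       [  0.        , 465.3837462 , 249.61441201],
       [  0.        ,   0.        ,   1.        ]]), 'origin': array([0.43110262, 0.01097476, 1.01611729]), 'rotation': array([-0.69615453, -0.06080039,  0.06652313,  0.71221265])}
0.0187
```

View pics/side0.png

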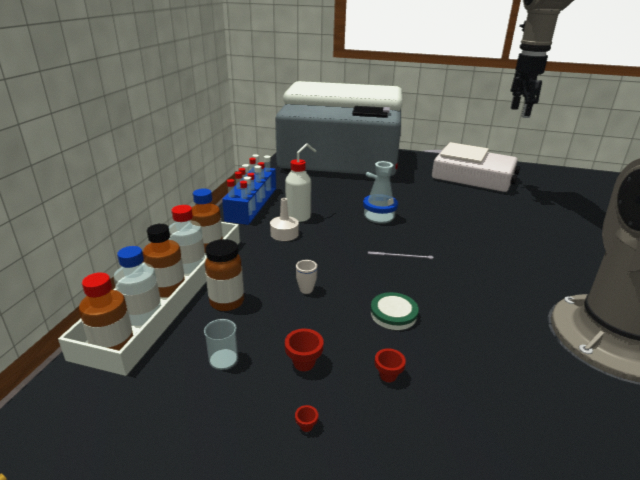

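View pics/top0.png

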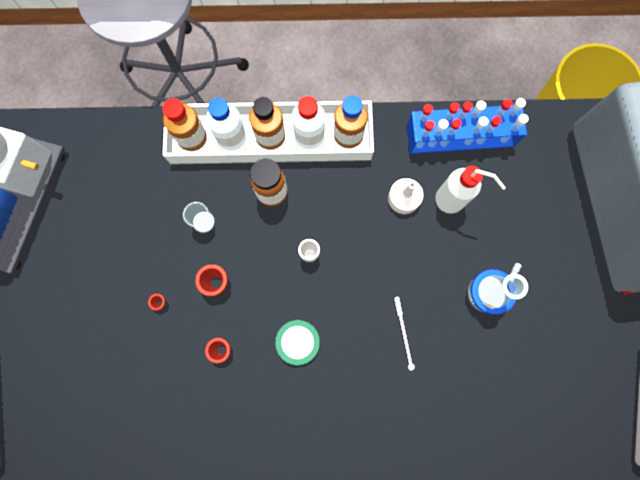

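The side view shows the middle cone at about (390,364), the crucible at (306,275) and the flask mouth at (384,167). In the top view they are at (218,351), (309,250) and (515,287). Next I'll measure them with depth and ray casts.

```bash
cat > h.py <<'E'
import numpy as np,cv2
from scipy.spatial.transform import Rotation as R
from scipy.optimize import least_squares
def q2R(q): return R.from_quat([q[1],q[2],q[3],q[0]]).as_matrix()
def rays(m,uv):
    uv=np.atleast_2d(uv).astype(float);K=m['mtx']
    d=np.c_[(uv[:,0]-K[0,2])/K[0,0],-(uv[:,1]-K[1,2])/K[1,1],-np.ones(len(uv))]
    return d@q2R(m['rotation']).T
def plane(m,uv,z):
    d=rays(m,uv);o=np.array(m['origin']);return o+d*((z-o[2])/d[:,2])[:,None]
def pts(m,uv,dep): return np.array(m['origin'])+rays(m,uv)*dep[:,None]
def proj(m,P):
    c=(np.atleast_2d(P)-m['origin'])@q2R(m['rotation']);K=m['mtx']
    return np.c_[K[0,0]*c[:,0]/-c[:,2]+K[0,2],K[1,1]*-c[:,1]/-c[:,2]+K[1,2]]
def circ(P,r=None):
    c0=P[:,:2].mean(0)
    if r is None:
        s=least_squares(lambda v:np.hypot(P[:,0]-v[0],P[:,1]-v[1])-v[2],[*c0,.02],loss='soft_l1',f_scale=.001)
    else: s=least_squares(lambda v:np.hypot(P[:,0]-v[0],P[:,1]-v[1])-r,c0,loss='soft_l1',f_scale=.001)
    return s.x
E
python3 - <<'E'
from h import *
from station import bot
for n,boxes in dict(top=dict(mid=(198,331,238,371,.04),large=(190,258,234,304,.052),small=(143,288,171,316,.027),cruc=(294,234,326,268,.064),mouth=(498,270,534,304,.155)),
  side=dict(mid=(370,342,412,386,.04),large=(280,325,328,375,.052),small=(290,400,322,435,.027),cruc=(290,255,322,298,.064),mouth=(368,155,400,185,.155))).items():
    m=bot.camera_model(n);f=np.load(n+'0.npz');p,d=f['p'].astype(int),f['d']
    for k,(a,b,c,e,zz) in boxes.items():
        sub=p[b:e,a:c]
        if k in('mid','large','small'): mk=(sub[...,0]>70)&(sub[...,0]>2*sub[...,1])
        else: mk=sub.min(2)>60
        v,u=np.nonzero(mk);uv=np.c_[u+a,v+b];dd=d[uv[:,1],uv[:,0]];ok=dd>0
        P=pts(m,uv[ok],dd[ok]);top=P[abs(P[:,2]-zz)<.0035]
        print(n,k,len(P),'zmax',np.percentile(P[:,2],[50,90,98]).round(4),'n',len(top), 'fit',circ(top).round(4) if len(top)>5 else None,
         'outer hull plane',end=' ')
        cs,_=cv2.findContours(mk.astype(np.uint8),cv2.RETR_CCOMP,cv2.CHAIN_APPROX_NONE)
        cs=sorted(cs,key=cv2.contourArea)[::-1][:2]
        for q in cs:
            if len(q)>8: print(circ(plane(m,q[:,0]+[a,b],zz)).round(4),end=' ')
        print()
E
python3 - <<'E'
import numpy as np,cv2
for n,bs in dict(top=[(190,330),(294,230),(485,260)],side=[(365,340),(285,250),(360,150)]).items():
    p=np.load(f'{n}0.npz')['p']
    cv2.imwrite(f'pics/z{n}.png',np.hstack([cv2.resize(p[y:y+50,x:x+50,::-1],(260,260),interpolation=0) for x,y in bs]))
E
```

```text
top mid 417 zmax [0.0312 0.0404 0.0422] n 153 fit [0.405  0.2241 0.0221] outer hull plane [0.4044 0.2233 0.0255] [0.4058 0.2158 0.0099] 
top large 577 zmax [0.0381 0.0524 0.0541] n 167 fit [0.5472 0.2376 0.0283] outer hull plane [0.5486 0.2371 0.0258] [0.5431 0.2263 0.0126] 
top small 221 zmax [0.0228 0.0282 0.0295] n 99 fit [0.5077 0.3573 0.0149] outer hull plane [0.5075 0.3571 0.0175] [0.5064 0.3503 0.0063] 
top cruc 962 zmax [0.0018 0.058  0.0654] n 87 fit [0.6063 0.0326 0.0199] outer hull plane [0.6065 0.0307 0.0359] 
top mouth 1209 zmax [0.0989 0.1559 0.1581] n 237 fit [ 0.5115 -0.3504  0.02  ] outer hull plane [ 0.5106 -0.3529  0.0355] [ 0.4845 -0.3457  0.0033] 
side mid 658 zmax [0.0364 0.0419 0.0428] n 319 fit [0.4054 0.2277 0.0219] outer hull plane [0.4052 0.2283 0.0276] 
side large 1027 zmax [0.0475 0.0539 0.0549] n 482 fit [0.5488 0.2412 0.0288] outer hull plane [0.5481 0.2429 0.0363] 
side small 415 zmax [0.0251 0.029  0.03  ] n 243 fit [0.5079 0.3608 0.0148] outer hull plane [0.5078 0.3598 0.0179] 
side cruc 621 zmax [0.0479 0.0643 0.0664] n 127 fit [0.6073 0.0357 0.0199] outer hull plane [0.5994 0.0599 0.0421] 
side mouth 438 zmax [0.1338 0.1565 0.158 ] n 97 fit [ 0.5131 -0.3474  0.0201] outer hull plane [ 0.4155 -0.3131  0.1197]
```

```bash
python3 -c "
import cv2,numpy as np
cv2.imwrite('pics/zz.png',np.vstack([cv2.imread('pics/ztop.png'),cv2.imread('pics/zside.png')]))"
```

```text
(no output)
```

View pics/zz.png

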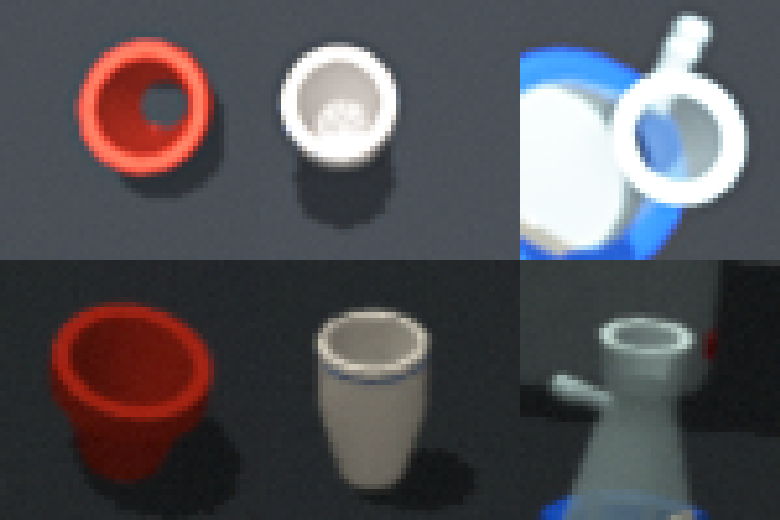

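```bash
cat > go.py <<'E'
import sys
from h import *
from station import bot
# usage: go.py x y z [yawdeg of jaw axis]  -> needed shift in tool axes (units of 40mm), and turn to straight-down
def rep(tx=None,yaw=None):
    o=bot.get_obs();M=q2R(o['tool_rot'])
    print('t %.2f'%o['t'],'pos',o['eef_pos'].round(4),'F',o['contact_force'].round(1),'w %.3f'%o['gripper_width'],'jawyaw %.1f'%np.degrees(np.arctan2(M[1,1],M[0,1])),'tilt x',M[:,0].round(4),'q',o['q'].round(2))
    if yaw is not None:
        c,s=np.cos(np.radians(yaw)),np.sin(np.radians(yaw))
        x=np.array([0,0,-1.]);y=np.array([c,s,0]);T=np.c_[x,y,np.cross(x,y)]
    else:
        yw=np.arctan2(M[1,1],M[0,1]);x=np.array([0,0,-1.]);y=np.array([np.cos(yw),np.sin(yw),0]);T=np.c_[x,y,np.cross(x,y)]
    rv=R.from_matrix(M.T@T).as_rotvec()/(2*np.pi)
    print('turn(units)',rv.round(5))
    if tx is not None: print('shift now-frame',(M.T@(np.array(tx)-o['eef_pos'])/.04).round(3),'in straight frame',(T.T@(np.array(tx)-o['eef_pos'])/.04).round(3))
if __name__=='__main__':
    a=[float(v) for v in sys.argv[1:]]
    rep(a[:3] if len(a)>=3 else None,a[3] if len(a)>3 else None)
E
python3 go.py .45 -.25 .24; python3 go.py .45 -.25 .24 0;python3 go.py .45 -.25 .24 90;python3 go.py .45 -.25 .24 -90
```

```text
t 0.10 pos [ 0.1713 -0.6523  0.2304] F [0.1 0.5 0.1] w 1.001 jawyaw -75.3 tilt x [-6.0e-04  1.6e-03 -1.0e+00] q [ 1.21  0.48  0.02  1.56 -0.01  1.11 -0.08]
turn(units) [0.0e+00 2.0e-05 2.7e-04]
shift now-frame [-0.228 -7.958 -9.294] in straight frame [-0.24  -7.958 -9.295]
t 0.10 pos [ 0.1713 -0.6523  0.2304] F [0.1 0.5 0.1] w 1.001 jawyaw -75.3 tilt x [-6.0e-04  1.6e-03 -1.0e+00] q [ 1.21  0.48  0.02  1.56 -0.01  1.11 -0.08]
turn(units) [-2.0912e-01 -1.6000e-04  2.5000e-04]
shift now-frame [-0.228 -7.958 -9.294] in straight frame [ -0.24    6.968 -10.058]
t 0.10 pos [ 0.1713 -0.6523  0.2304] F [0.1 0.5 0.1] w 1.001 jawyaw -75.3 tilt x [-6.0e-04  1.6e-03 -1.0e+00] q [ 1.21  0.48  0.02  1.56 -0.01  1.11 -0.08]
turn(units) [-4.5912e-01 -3.9000e-04  8.0000e-05]
shift now-frame [-0.228 -7.958 -9.294] in straight frame [-0.24  10.058  6.968]
t 0.10 pos [ 0.1713 -0.6523  0.2304] F [0.1 0.5 0.1] w 1.001 jawyaw -75.3 tilt x [-6.0e-04  1.6e-03 -1.0e+00] q [ 1.21  0.48  0.02  1.56 -0.01  1.11 -0.08]
turn(units) [4.088e-02 6.000e-05 2.700e-04]
shift now-frame [-0.228 -7.958 -9.294] in straight frame [ -0.24  -10.058  -6.968]
```

Emit:
step_arm(
  plan=[
    [0, 0, 0, -0.0261, 0, 0],
    [0, 0, 0, -0.0261, 0, 0],
    [0, 0, 0, -0.0261, 0, 0],
    [0, 0, 0, -0.0261, 0, 0],
    [0, 0, 0, -0.0261, 0, 0],
    [0, 0, 0, -0.0261, 0, 0],
    [0, 0, 0, -0.0261, 0, 0],
    [0, 0, 0, -0.0261, 0, 0],
  ],
  fingers=-1,
  force=30,
)

```text
t: 1.1
eef_pos: [0.1713, -0.6525, 0.2307]
tool_rot: [0.5, 0.499, 0.501, -0.499]
contact_force: [0.6, -0.3, 0.1]
gripper_width: 1.003
```

```bash
python3 go.py .45 -.25 .24 0
```

```text
t 1.10 pos [ 0.1713 -0.6525  0.2307] F [ 0.6 -0.3  0.1] w 1.003 jawyaw 0.2 tilt x [-3.e-04  1.e-03 -1.e+00] q [ 1.4   0.49 -0.26  1.54  0.13  1.13  1.12]
turn(units) [ 5.2e-04 -1.6e-04  5.0e-05]
shift now-frame [ -0.224   7.    -10.041] in straight frame [ -0.232   6.967 -10.064]
```

Emit:
step_arm(
  plan=[
    [-0.03, 0.85, -0.9, 0, 0, 0],
    [-0.03, 0.85, -0.9, 0, 0, 0],
    [-0.03, 0.85, -0.9, 0, 0, 0],
    [-0.03, 0.85, -0.9, 0, 0, 0],
    [-0.03, 0.85, -0.9, 0, 0, 0],
    [-0.03, 0.85, -0.9, 0, 0, 0],
    [-0.03, 0.85, -0.9, 0, 0, 0],
    [-0.03, 0.85, -0.9, 0, 0, 0],
  ],
)

```text
t: 2.1
eef_pos: [0.4447, -0.3641, 0.2407]
tool_rot: [-0.499, -0.5, -0.5, 0.501]
contact_force: [0.1, -0.8, -0.6]
gripper_width: 1.002
```

```bash
python3 go.py .405 .226 .1 0
```

```text
t 2.10 pos [ 0.4447 -0.3641  0.2407] F [ 0.1 -0.8 -0.6] w 1.002 jawyaw -0.1 tilt x [-5.e-04  2.e-04 -1.e+00] q [ 0.91  0.34 -0.41  1.77  0.15  1.07  0.44]
turn(units) [-3.6e-04 -3.0e-05  8.0e-05]
shift now-frame [  3.52   -1.024 -14.75 ] in straight frame [  3.517  -0.993 -14.753]
```

Emit:
step_arm(
  plan=[
    [0, 0.03, -0.98, 0, 0, 0],
    [0, 0.03, -0.98, 0, 0, 0],
    [0, 0.03, -0.98, 0, 0, 0],
    [0, 0.03, -0.98, 0, 0, 0],
    [0, 0.03, -0.98, 0, 0, 0],
    [0, 0.03, -0.98, 0, 0, 0],
    [0, 0.03, -0.98, 0, 0, 0],
    [0, 0.03, -0.98, 0, 0, 0],
  ],
)

```text
t: 3.1
eef_pos: [0.4539, -0.0507, 0.2407]
tool_rot: [-0.499, -0.5, -0.499, 0.501]
contact_force: [0.8, 0.1, 0.4]
gripper_width: 1.0
```

```bash
python3 go.py .4052 .226 .1 0
```

```text
t 3.10 pos [ 0.4539 -0.0507  0.2407] F [0.8 0.1 0.4] w 1.000 jawyaw -0.1 tilt x [-4.e-04 -1.e-04 -1.e+00] q [ 0.55  0.15 -0.62  2.01  0.11  1.01 -0.13]
turn(units) [-3.6e-04  2.0e-05  6.0e-05]
shift now-frame [ 3.517 -1.233 -6.915] in straight frame [ 3.518 -1.218 -6.917]
```

Emit:
step_arm(
  plan=[
    [0.3, -0.152, -0.865, 0, 0, 0],
    [0.3, -0.152, -0.865, 0, 0, 0],
    [0.3, -0.152, -0.865, 0, 0, 0],
    [0.3, -0.152, -0.865, 0, 0, 0],
    [0.3, -0.152, -0.865, 0, 0, 0],
    [0.3, -0.152, -0.865, 0, 0, 0],
    [0.3, -0.152, -0.865, 0, 0, 0],
    [0.3, -0.152, -0.865, 0, 0, 0],
  ],
)

```text
t: 4.1
eef_pos: [0.4059, 0.2258, 0.1443]
tool_rot: [-0.499, -0.501, -0.499, 0.501]
contact_force: [-0.1, -0.7, 1.5]
gripper_width: 1.001
```

```bash
python3 go.py .4052 .226 .009 0
python3 - <<'E'
from h import *
from station import bot
for n in("side","top"):
    p,d=bot.read_camera(n); np.savez(f"{n}1.npz",p=p,d=d)
    cv2.imwrite(f"pics/{n}1.png",p[:,:,::-1])
E
python3 -c "
import cv2,numpy as np
a=cv2.imread('pics/side1.png')[200:440,270:510];b=cv2.imread('pics/top1.png')[230:470,100:340]
cv2.imwrite('pics/c1.png',np.hstack([cv2.resize(a,(400,400)),cv2.resize(b,(400,400))]))"
```

```text
t 4.10 pos [0.4059 0.2258 0.1443] F [-0.1 -0.7  1.5] w 1.001 jawyaw -0.1 tilt x [-2.e-04 -3.e-04 -1.e+00] q [ 0.    0.34 -0.75  2.09  0.31  0.83 -0.94]
turn(units) [-4.e-04  4.e-05  3.e-05]
shift now-frame [ 3.383 -0.017 -0.005] in straight frame [ 3.383 -0.018 -0.004]
```

View pics/c1.png

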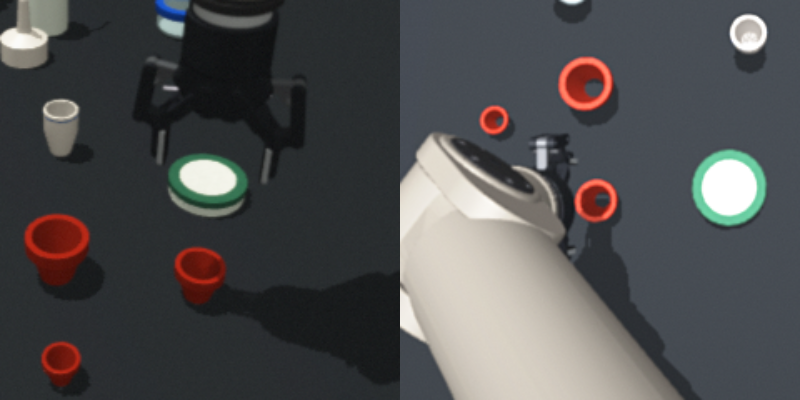

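The left crop (side) shows the open jaws above and behind the middle cone at crop (200,275). The right crop (top) shows them too. I'll calibrate the camera against the known pads.

Run:
```python
from h import *
from station import bot
m=bot.camera_model('side');f=np.load('side1.npz');d=f['d'];p=f['p']
v,u=np.mgrid[255:325,345:450];uv=np.c_[u.ravel(),v.ravel()]
dd=d[uv[:,1],uv[:,0]];P=pts(m,uv,dd);ok=(P[:,2]>.13)&(P[:,2]<.19)&(dd>0)
P=P[ok];uv=uv[ok]
for s,side in((P[:,0]<.4,'far -x'),(P[:,0]>.4,'+x')):
    Q=P[s];print(side,len(Q),'min',Q.min(0).round(4),'max',Q.max(0).round(4))
    for z0 in np.arange(.13,.19,.006):
        q=Q[abs(Q[:,2]-z0)<.003]
        if len(q):print(round(z0,3),len(q),'x',np.percentile(q[:,0],[2,50,98]).round(4),'y',np.percentile(q[:,1],[2,50,98]).round(4))
```

```text
far -x 144 min [0.35   0.2233 0.1594] max [0.3636 0.2386 0.19  ]
0.16 7 x [0.3575 0.3615 0.3635] y [0.2256 0.2356 0.237 ]
0.166 21 x [0.3516 0.358  0.3635] y [0.2311 0.2356 0.2382]
0.172 35 x [0.3501 0.3571 0.3633] y [0.229  0.2339 0.2381]
0.178 34 x [0.3509 0.3572 0.3636] y [0.2275 0.2342 0.2376]
0.184 32 x [0.3503 0.3573 0.363 ] y [0.2309 0.2356 0.2383]
+x 152 min [0.4487 0.2147 0.16  ] max [0.4626 0.2389 0.19  ]
0.16 9 x [0.4488 0.4499 0.4542] y [0.2229 0.2348 0.2355]
0.166 25 x [0.4489 0.4529 0.46  ] y [0.2158 0.2336 0.2375]
0.172 29 x [0.4488 0.4547 0.4621] y [0.2192 0.2333 0.2376]
0.178 37 x [0.4488 0.4541 0.4625] y [0.2207 0.2347 0.238 ]
0.184 34 x [0.4488 0.4535 0.4617] y [0.22   0.2332 0.2381]
```

Emit:
step_arm(
  plan=[
    [0.6, -0.015, -0.025, 0, 0, 0],
    [0.6, 0, 0, 0, 0, 0],
    [0.6, 0, 0, 0, 0, 0],
    [0.6, 0, 0, 0, 0, 0],
    [0.55, 0, 0, 0, 0, 0],
    [0.43, 0, 0, 0, 0, 0],
    [0, 0, 0, 0, 0, 0],
  ],
)

```text
t: 5.08
eef_pos: [0.4051, 0.2253, 0.0088]
tool_rot: [-0.499, -0.5, -0.5, 0.501]
contact_force: [-0.0, 0.3, 0.1]
gripper_width: 0.998
```

Emit:
step_arm(
  plan=[
    [0, 0, 0, 0, 0, 0],
    [0, 0, 0, 0, 0, 0],
    [0, 0, 0, 0, 0, 0],
    [0, 0, 0, 0, 0, 0],
    [0, 0, 0, 0, 0, 0],
    [0, 0, 0, 0, 0, 0],
  ],
  fingers=1,
  force=30,
)

```text
t: 5.82
eef_pos: [0.4062, 0.2263, 0.0106]
tool_rot: [0.5, 0.501, 0.499, -0.5]
contact_force: [-0.8, -0.7, 5.1]
gripper_width: 0.572
```

```bash
python3 go.py .45 0 .24 0
```

```text
t 5.83 pos [0.4062 0.2263 0.0106] F [-0.8 -0.7  5.1] w 0.572 jawyaw -0.1 tilt x [ 1.5e-03  4.0e-04 -1.0e+00] q [-0.17  0.56 -0.58  2.17  0.58  0.56 -1.18]
turn(units) [-3.5e-04 -6.0e-05 -2.4e-04]
shift now-frame [-5.735  1.116  5.653] in straight frame [-5.735  1.095  5.657]
```

Emit:
step_arm(
  plan=[
    [-0.4, 0, 0, 0, 0, 0],
    [-0.7, 0, 0, 0, 0, 0],
    [-0.95, 0, 0, 0, 0, 0],
    [-0.95, 0.05, 0.2, 0, 0, 0],
    [-0.95, 0.1, 0.5, 0, 0, 0],
    [-0.85, 0.15, 0.8, 0, 0, 0],
    [-0.6, 0.15, 0.9, 0, 0, 0],
    [-0.4, 0.15, 0.9, 0, 0, 0],
  ],
)

```text
t: 6.82
eef_pos: [0.4295, 0.0933, 0.244]
tool_rot: [0.5, 0.501, 0.499, -0.5]
contact_force: [0.1, -0.5, -1.3]
gripper_width: 0.571
```

Emit:
step_arm(
  plan=[
    [0, 0.15, 0.95, 0, 0, 0],
    [0, 0.15, 0.95, 0, 0, 0],
    [0, 0.15, 0.95, 0, 0, 0],
    [0, 0.15, 0.95, 0, 0, 0],
    [0, 0.15, 0.95, 0, 0, 0],
    [0, 0.15, 0.95, 0, 0, 0],
    [0, 0.15, 0.95, 0, 0, 0],
    [0, 0.15, 0.95, 0, 0, 0],
  ],
)

```text
t: 7.82
eef_pos: [0.4766, -0.2109, 0.2429]
tool_rot: [0.5, 0.501, 0.499, -0.5]
contact_force: [1.0, 0.2, -0.4]
gripper_width: 0.572
```

```bash
python3 go.py .5128 -.348 .24 0
```

```text
t 7.83 pos [ 0.4766 -0.2109  0.2429] F [ 1.   0.2 -0.4] w 0.572 jawyaw -0.1 tilt x [ 1.e-03  1.e-04 -1.e+00] q [ 0.74  0.26 -0.52  1.88  0.15  1.04  0.16]
turn(units) [-2.1e-04 -1.0e-05 -1.7e-04]
shift now-frame [0.074 0.908 3.427] in straight frame [0.073 0.904 3.428]
```

Emit:
step_arm(
  plan=[
    [0.1, 0.2, 0.8, 0, 0, 0],
    [0.15, 0.2, 0.8, 0, 0, 0],
    [0.2, 0.2, 0.8, 0, 0, 0],
    [0.2, 0.2, 0.7, 0, 0, 0],
    [0.2, 0.1, 0.33, 0, 0, 0],
    [0.1, 0, 0, 0, 0, 0],
    [0, 0, 0, 0, 0, 0],
    [0, 0, 0, 0, 0, 0],
  ],
)

```text
t: 8.82
eef_pos: [0.5127, -0.3461, 0.2043]
tool_rot: [0.5, 0.5, 0.5, -0.5]
contact_force: [0.3, -0.7, -0.4]
gripper_width: 0.568
```

```bash
python3 - <<'E'
from h import *
from station import bot
for n in("side","top"):
    p,d=bot.read_camera(n); np.savez(f"{n}2.npz",p=p,d=d)
    cv2.imwrite(f"pics/{n}2.png",p[:,:,::-1])
E
python3 -c "
import cv2,numpy as np
a=cv2.imread('pics/side2.png')[70:230,320:440];b=cv2.imread('pics/top2.png')[200:360,440:560]
cv2.imwrite('pics/c2.png',np.hstack([cv2.resize(a,(399,532),interpolation=2),cv2.resize(b,(399,532))]))"; python3 go.py .5128 -.348 .205 0
```

```text
t 8.93 pos [ 0.5127 -0.3466  0.2043] F [-0.5 -0.4  0.3] w 0.570 jawyaw -0.1 tilt x [ 6.e-04 -3.e-04 -1.e+00] q [ 0.83  0.45 -0.44  1.7   0.22  1.04  0.31]
turn(units) [-1.5e-04  4.0e-05 -9.0e-05]
shift now-frame [-0.018  0.002  0.034] in straight frame [-0.018  0.002  0.034]
```

View pics/c2.png

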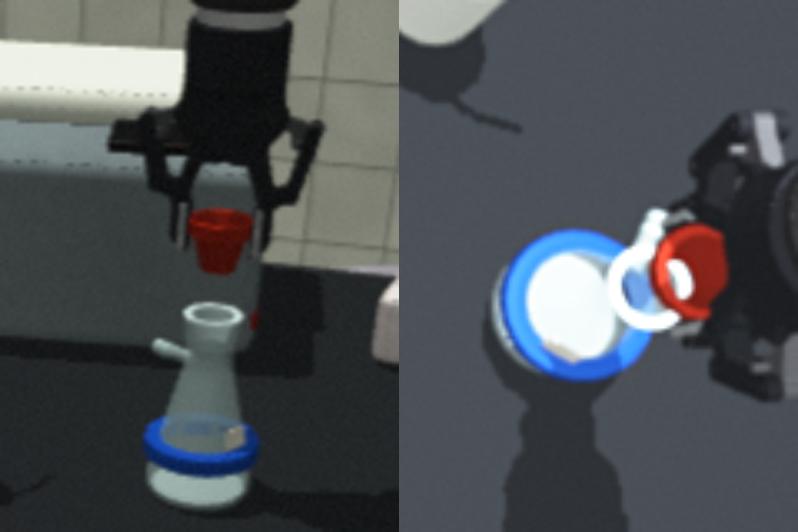

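Left crop: the cone hangs straight at crop (220,240) over the mouth at (213,313). Right crop: the cone bottom is beside the mouth because of parallax. I'll measure the offset in each camera.

```bash
cat > meas.py <<'E'
from h import *
from station import bot
import sys
k=sys.argv[1]; zt=float(sys.argv[2])-.0106  # cone origin height
for n,box in dict(side=(360,120,410,180),top=(500,255,545,305)).items():
    m=bot.camera_model(n);f=np.load(n+k+'.npz');p=f['p'].astype(int);d=f['d']
    a,b,c,e=box;sub=p[b:e,a:c];red=(sub[...,0]>50)&(sub[...,0]>2*sub[...,1])
    v,u=np.nonzero(red);uv=np.c_[u+a,v+b];dd=d[uv[:,1],uv[:,0]];ok=dd>0;P=pts(m,uv[ok],dd[ok])
    h=P[:,2]-zt
    print(n,'red',len(P),'h',np.percentile(h,[2,50,98]).round(4))
    # residual fit to known cone exterior radius profile, in x,y (dz small)
    rr=lambda h:np.where(h<.028,.0135+(.021-.0135)*h/.028,.025)
    s=(h>.001)&(h<.0385)&((h<.026)|(h>.0295))
    # exterior only: exclude interior via camera facing
    o=np.array(m['origin']);c0=np.array([.5128,-.3466])
    face=((P[:,:2]-c0)@(o[:2]-c0))>0 if n=='side' else np.ones(len(P),bool)
    Q=P[s&face];H=h[s&face]
    r=least_squares(lambda w:np.hypot(Q[:,0]-w[0],Q[:,1]-w[1])-rr(H),c0,loss='soft_l1',f_scale=.001)
    print('  cone axis',r.x.round(4),'rms',np.sqrt(np.mean(r.fun**2)).round(4),len(Q))
    for lo,hi in((.001,.014),(.014,.027),(.029,.039)):
        t=(H>lo)&(H<hi)
        if t.sum()>6:
            r=least_squares(lambda w:np.hypot(Q[t,0]-w[0],Q[t,1]-w[1])-rr(H[t]),c0,loss='soft_l1',f_scale=.001);print('   band',lo,hi,t.sum(),r.x.round(4))
    # mouth rim
    v,u=np.mgrid[b-5:e+20,a-15:c+5];uv=np.c_[u.ravel(),v.ravel()];dd=d[uv[:,1],uv[:,0]];P=pts(m,uv,dd)
    col=p[uv[:,1],uv[:,0]];s=(abs(P[:,2]-.1555)<.0035)&(col.min(1)>60)&(np.hypot(P[:,0]-.5123,P[:,1]+.349)<.03)
    if s.sum()>6:
        print('  mouth',s.sum(),circ(P[s]).round(4),'r=.02',circ(P[s],.02).round(4))
E
python3 meas.py 2 .2043
```

```text
side red 281 h [0.0029 0.033  0.0422]
  cone axis [ 0.5134 -0.3473] rms 0.0018 154
   band 0.001 0.014 41 [ 0.5135 -0.3479]
   band 0.014 0.027 53 [ 0.5137 -0.3473]
   band 0.029 0.039 60 [ 0.5131 -0.3469]
  mouth 95 [ 0.5128 -0.3477  0.0199] r=.02 [ 0.5128 -0.3478]
top red 438 h [0.0055 0.0334 0.0942]
  cone axis [ 0.5091 -0.3438] rms 0.0031 246
   band 0.001 0.014 65 [ 0.5102 -0.3435]
   band 0.014 0.027 104 [ 0.5107 -0.343 ]
   band 0.029 0.039 77 [ 0.5051 -0.3482]
  mouth 187 [ 0.5115 -0.3505  0.0199] r=.02 [ 0.5115 -0.3505]
```

Run:
```python
from h import *
from station import bot
m=bot.camera_model('side');o=np.array(m['origin'])
def fit(k,box,z0,c0):
    f=np.load('side'+k+'.npz');p=f['p'].astype(int);d=f['d'];a,b,c,e=box;sub=p[b:e,a:c]
    red=(sub[...,0]>50)&(sub[...,0]>2*sub[...,1]);red=cv2.erode(red.astype(np.uint8),np.ones((2,2)))
    v,u=np.nonzero(red);uv=np.c_[u+a,v+b];dd=d[uv[:,1],uv[:,0]];P=pts(m,uv,dd);h=P[:,2]-z0;c0=np.array(c0)
    face=((P[:,:2]-c0)@(o[:2]-c0))>0
    for lo,hi in((.003,.014),(.014,.026),(.0295,.038)):
        t=face&(h>lo)&(h<hi)&(np.hypot(*(P[:,:2]-c0).T)<.03);rr=lambda H:np.where(H<.028,.0135+.0075*H/.028,.025)
        if t.sum()<5: continue
        r=least_squares(lambda w:np.hypot(P[t,0]-w[0],P[t,1]-w[1])-rr(h[t]),c0,loss='soft_l1',f_scale=.001);print(k,'band',lo,t.sum(),r.x.round(4))
    t=abs(h-.04)<.0025;t&=np.hypot(*(P[:,:2]-c0).T)<.03
    print(k,'annulus',t.sum(),circ(P[t]).round(4),'r=.0222',circ(P[t],.0222).round(4))
    for hh in (.036,.038,.040,.042,.044):
        t=(abs(h-hh)<.001)&(np.hypot(*(P[:,:2]-c0).T)<.03)
        if t.sum()>5: print('   h',hh,t.sum(),'y range',P[t,1].min().round(4),P[t,1].max().round(4))
fit('0',(370,342,412,386),0,(.4052,.227))
fit('2',(360,120,410,180),.1937,(.5128,-.3466))
```

```text
0 band 0.003 37 [0.4059 0.2246]
0 band 0.014 52 [0.4055 0.2249]
0 band 0.0295 91 [0.4057 0.2251]
0 annulus 245 [0.4052 0.2277 0.0218] r=.0222 [0.4052 0.2276]
   h 0.036 66 y range 0.204 0.2508
   h 0.038 55 y range 0.2046 0.2508
   h 0.04 88 y range 0.2025 0.2519
   h 0.042 129 y range 0.2024 0.252
   h 0.044 8 y range 0.2063 0.2474
2 band 0.003 35 [ 0.5139 -0.3476]
2 band 0.014 49 [ 0.5138 -0.3472]
2 band 0.0295 52 [ 0.5134 -0.3469]
2 annulus 61 [ 0.5125 -0.3433  0.0215] r=.0222 [ 0.5126 -0.3435]
   h 0.036 19 y range -0.3672 -0.3185
   h 0.038 30 y range -0.3665 -0.3168
   h 0.04 27 y range -0.3654 -0.3198
   h 0.042 19 y range -0.3471 -0.3185
```

Side and top both say the cone needs about 2 to 2.5 mm more toward -y, with x fine. I'll shift it and lower it partway in.

Emit:
step_arm(
  plan=[
    [0, 0, 0.06, 0, 0, 0],
    [0.25, 0, 0, 0, 0, 0],
    [0.25, 0, 0, 0, 0, 0],
    [0.25, 0, 0, 0, 0, 0],
    [0.2, 0, 0, 0, 0, 0],
    [0.13, 0, 0, 0, 0, 0],
    [0, 0, 0, 0, 0, 0],
    [0, 0, 0, 0, 0, 0],
  ],
)

```text
t: 9.93
eef_pos: [0.5127, -0.3499, 0.1608]
tool_rot: [0.5, 0.501, 0.499, -0.5]
contact_force: [-0.0, -0.1, 0.0]
gripper_width: 0.569
```

```bash
python3 - <<'E'
from h import *
from station import bot
for n in("side","top"):
    p,d=bot.read_camera(n); np.savez(f"{n}3.npz",p=p,d=d)
    cv2.imwrite(f"pics/{n}3.png",p[:,:,::-1])
E
python3 -c "
import cv2,numpy as np
a=cv2.imread('pics/side3.png')[110:210,347:422];b=cv2.imread('pics/top3.png')[230:330,475:550]
cv2.imwrite('pics/c3.png',np.hstack([cv2.resize(a,(399,532),interpolation=2),cv2.resize(b,(399,532))]))"; python3 go.py .5128 -.349 .156 0
```

```text
t 10.03 pos [ 0.5127 -0.3499  0.1609] F [-0.9  0.3 -0.5] w 0.570 jawyaw -0.1 tilt x [ 7.e-04 -4.e-04 -1.e+00] q [ 0.82  0.5  -0.43  1.73  0.24  0.96  0.29]
turn(units) [-3.4e-04  7.0e-05 -1.1e-04]
shift now-frame [ 0.123  0.002 -0.023] in straight frame [ 0.123  0.002 -0.023]
```

View pics/c3.png

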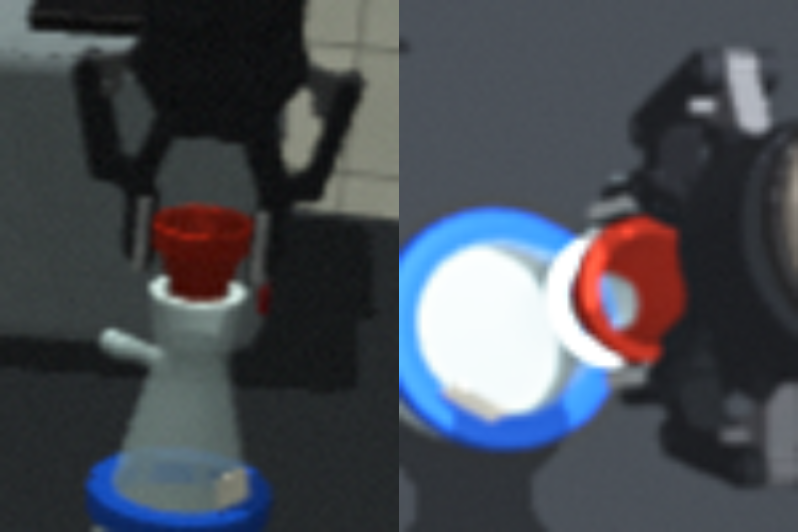

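Run:
```python
from h import *
from station import bot
def red(p,box):
    a,b,c,e=box;s=p[b:e,a:c].astype(int);v,u=np.nonzero((s[...,0]>50)&(s[...,0]>2*s[...,1]));return np.c_[u+a,v+b]
# side: row-wise midline of the red cone collar / taper vs projected axis over the mouth
m=bot.camera_model('side')
for k,z0 in(('0',0),('2',.1937),('3',.1503)):
    box=(370,342,412,386) if k=='0' else (360,120,410,180) if k=='2' else (368,140,400,172)
    p=np.load('side'+k+'.npz')['p'];uv=red(p,box)
    rows=[(v,uv[uv[:,1]==v,0].min(),uv[uv[:,1]==v,0].max()) for v in np.unique(uv[:,1])]
    print(k,[(int(v),(a+b)/2,int(b-a+1)) for v,a,b in rows])
    c=(.4052,.2277) if k=='0' else (.5128,-.3478)
    print('  axis proj',[tuple(proj(m,[*c,z0+h])[0].round(1)) for h in(0,.02,.034,.04)])
```

```text
0 [(348, np.float64(388.0), 7), (349, np.float64(387.5), 14), (350, np.float64(388.0), 19), (351, np.float64(388.5), 22), (352, np.float64(388.5), 24), (353, np.float64(388.5), 26), (354, np.float64(389.0), 27), (355, np.float64(389.0), 29), (356, np.float64(389.5), 30), (357, np.float64(389.5), 30), (358, np.float64(390.0), 31), (359, np.float64(390.0), 31), (360, np.float64(389.5), 32), (361, np.float64(390.0), 31), (362, np.float64(390.0), 31), (363, np.float64(390.0), 31), (364, np.float64(389.5), 30), (365, np.float64(389.5), 30), (366, np.float64(389.5), 30), (367, np.float64(390.0), 29), (368, np.float64(390.0), 27), (369, np.float64(390.5), 26), (370, np.float64(390.0), 25), (371, np.float64(390.0), 23), (372, np.float64(390.0), 23), (373, np.float64(389.5), 20), (374, np.float64(388.5), 18), (375, np.float64(389.0), 17), (376, np.float64(388.5), 16), (377, np.float64(388.0), 15), (378, np.float64(388.5), 14), (379, np.float64(388.0), 13), (380, np.float64(388.5), 10), (381, np.float64(388.5), 6)]
  axis proj [(np.float64(387.2), np.float64(377.7)), (np.float64(388.3), np.flo
[... 1085 characters left out ...]
float64(385.0), 19), (152, np.float64(384.5), 20), (153, np.float64(384.5), 18), (154, np.float64(384.5), 18), (155, np.float64(384.0), 19), (156, np.float64(384.5), 18), (157, np.float64(385.0), 17), (158, np.float64(385.0), 15), (159, np.float64(384.5), 14), (160, np.float64(384.0), 13), (161, np.float64(384.5), 12), (162, np.float64(384.5), 10), (163, np.float64(383.5), 10), (164, np.float64(388.5), 18), (165, np.float64(389.0), 15), (166, np.float64(396.0), 1), (167, np.float64(396.0), 1), (168, np.float64(396.0), 1)]
  axis proj [(np.float64(383.3), np.float64(166.8)), (np.float64(383.9), np.float64(159.5)), (np.float64(384.4), np.float64(154.4)), (np.float64(384.6), np.float64(152.2))]
```

Run:
```python
from h import *
from station import bot
m=bot.camera_model('top')
def sub(prof):  # half-crossing
    return prof
for k,z0 in(('2',.1937),('3',.1503)):
    p=np.load('top'+k+'.npz')['p'].astype(int)
    for r in range(278,298,2):
        print(k,r,[tuple(int(x) for x in p[r,c]) for c in range(498,518)][::1] if r==286 else '')
    red=((p[...,0]>90)&(p[...,0]>2*p[...,1]))
    a,b,c,e=500,255,545,305
    v,u=np.nonzero(red[b:e,a:c]);u+=a;v+=b
    edge=np.array([(u[v==r].min()-.5,r) for r in np.unique(v)])
    print(k,edge[::2].tolist())
    for z in(.028,.04):
        Q=plane(m,edge,z0+z);t=edge[:,0]<edge[:,0].min()+6
        print('  z',z,'circle r=.025',circ(Q[t],.025).round(4),'ymax',Q[:,1].max().round(4))
    hs=np.array([[v_,u_] for v_,u_ in zip(v,u)])
    mk=cv2.bitwise_not(red.astype(np.uint8)*255)[b:e,a:c]
    n,l,st,ct=cv2.connectedComponentsWithStats(mk)
    for i in range(1,n):
        if 8<st[i,4]<200:
            print('  hole',st[i],ct[i]+[a,b],'at bottom plane',plane(m,ct[i]+[a,b],z0).round(4))
# whole rim leftmost in pic 0
p=np.load('top0.npz')['p'].astype(int);w=(p[...,:].min(2)>150)
f=np.load('top0.npz')['d'];v,u=np.mgrid[270:306,496:534];uv=np.c_[u.ravel(),v.ravel()];P=pts(m,uv,f[uv[:,1],uv[:,0]])
s=(abs(P[:,2]-.155)<.006);q=plane(m,uv[s],.155);print('rim via plane',s.sum(),circ(q).round(4),q.min(0).round(4),q.max(0).round(4))
```

```text
2 278 
2 280 
2 282 
2 284 
2 286 [(244, 251, 252), (242, 250, 251), (242, 250, 251), (238, 247, 249), (242, 249, 250), (255, 255, 255), (255, 255, 255), (255, 255, 255), (247, 254, 253), (98, 120, 156), (76, 113, 176), (110, 158, 229), (119, 168, 235), (116, 167, 232), (112, 163, 231), (111, 165, 233), (109, 158, 230), (115, 119, 173), (115, 56, 74), (123, 29, 21)]
2 288 
2 290 
2 292 
2 294 
2 296 
2 [[526.5, 267.0], [521.5, 269.0], [519.5, 271.0], [517.5, 273.0], [517.5, 275.0], [516.5, 277.0], [515.5, 279.0], [515.5, 281.0], [515.5, 283.0], [515.5, 285.0], [516.5, 287.0], [517.5, 289.0], [519.5, 291.0], [522.5, 293.0], [524.5, 295.0]]
  z 0.028 circle r=.025 [ 0.5114 -0.3503] ymax -0.3248
  z 0.04 circle r=.025 [ 0.5102 -0.3453] ymax -0.3197
  hole [20 23  9 12 80] [524.2375 283.3625] at bottom plane [[ 0.512  -0.3526  0.1937]]
3 278 
3 280 
3 282 
3 284 
3 286 [(244, 251, 252), (243, 250, 251), (243, 250, 251), (238, 248, 249), (242, 249, 250), (255, 255, 255), (255, 255, 255), (255, 255, 255), (244, 255, 255), (124, 112, 119), (106, 28, 26), (189, 51, 35), (255, 97, 69), (255, 98, 68), (235, 93, 111), (140, 142, 213), (107, 164, 234), (129, 170, 217), (152, 172, 187), (156, 175, 179)]
3 288 
3 290 
3 292 
3 294 
3 296 
3 [[516.5, 271.0], [513.5, 273.0], [511.5, 275.0], [509.5, 277.0], [508.5, 279.0], [508.5, 281.0], [507.5, 283.0], [507.5, 285.0], [507.5, 287.0], [508.5, 289.0], [509.5, 291.0], [511.5, 293.0], [514.5, 295.0], [517.5, 297.0]]
  z 0.028 circle r=.025 [ 0.5107 -0.354 ] ymax -0.3283
  z 0.04 circle r=.025 [ 0.5095 -0.3492] ymax -0.3234
  hole [12 26  8 11 67] [515.79104478 286.05970149] at bottom plane [[ 0.5116 -0.3555  0.1503]]
rim via plane 278 [ 0.5113 -0.3503  0.0197] [ 0.489  -0.3744  0.155 ] [ 0.5338 -0.3275  0.155 ]
```

Estimates put the cone 0 to 2 mm too far toward -y. I'll correct by 1.2 mm, then go down in small steps while watching the lateral force.

Emit:
step_arm(
  plan=[
    [0, 0, -0.03, 0, 0, 0],
    [0.05, 0, 0, 0, 0, 0],
    [0.05, 0, 0, 0, 0, 0],
    [0.02, 0, 0, 0, 0, 0],
    [0, 0, 0, 0, 0, 0],
  ],
)

```text
t: 10.65
eef_pos: [0.5124, -0.3485, 0.1556]
tool_rot: [-0.499, -0.501, -0.5, 0.501]
contact_force: [-0.0, -0.1, -0.6]
gripper_width: 0.569
```

```bash
python3 go.py .5128 -.349 .1506 0
```

```text
t 10.65 pos [ 0.5124 -0.3485  0.1556] F [-0.  -0.1 -0.6] w 0.569 jawyaw -0.1 tilt x [-2.e-04  2.e-04 -1.e+00] q [ 0.82  0.5  -0.43  1.74  0.25  0.95  0.29]
turn(units) [-3.2e-04 -3.0e-05  3.0e-05]
shift now-frame [0.124 0.01  0.011] in straight frame [0.124 0.01  0.011]
```

Emit:
step_arm(
  plan=[
    [0.025, 0, 0, 0, 0, 0],
    [0.025, 0, 0, 0, 0, 0],
    [0, 0, 0, 0, 0, 0],
  ],
)

```text
t: 11.02
eef_pos: [0.5125, -0.3487, 0.1537]
tool_rot: [-0.5, -0.501, -0.499, 0.501]
contact_force: [-0.1, 0.9, -0.4]
gripper_width: 0.574
```

Emit:
step_arm(
  plan=[
    [0.025, 0, 0, 0, 0, 0],
    [0, 0, 0, 0, 0, 0],
  ],
)

```text
t: 11.28
eef_pos: [0.5126, -0.3488, 0.1528]
tool_rot: [0.5, 0.501, 0.499, -0.501]
contact_force: [0.4, -0.4, -0.3]
gripper_width: 0.575
```

Emit:
step_arm(
  plan=[
    [0.025, 0, 0, 0, 0, 0],
    [0, 0, 0, 0, 0, 0],
  ],
)

```text
t: 11.52
eef_pos: [0.5127, -0.3489, 0.1519]
tool_rot: [0.5, 0.501, 0.499, -0.501]
contact_force: [1.1, -1.1, 0.8]
gripper_width: 0.57
```

```bash
python3 go.py .5128 -.349 .1506 0
```

```text
t 11.53 pos [ 0.5127 -0.3489  0.1519] F [ 1.1 -1.1  0.8] w 0.570 jawyaw -0.1 tilt x [ 6.e-04 -5.e-04 -1.e+00] q [ 0.81  0.51 -0.43  1.74  0.25  0.95  0.29]
turn(units) [-3.6e-04  9.0e-05 -9.0e-05]
shift now-frame [0.032 0.004 0.002] in straight frame [0.032 0.004 0.002]
```

Emit:
step_arm(
  plan=[
    [0.025, 0, 0, 0, 0, 0],
    [0, 0, 0, 0, 0, 0],
  ],
)

```text
t: 11.78
eef_pos: [0.5127, -0.349, 0.151]
tool_rot: [0.5, 0.501, 0.499, -0.501]
contact_force: [1.0, -1.9, 2.7]
gripper_width: 0.574
```

Emit:
step_arm(
  plan=[
    [0.025, 0, 0, 0, 0, 0],
    [0, 0, 0, 0, 0, 0],
  ],
)

```text
t: 12.02
eef_pos: [0.5129, -0.3493, 0.1507]
tool_rot: [-0.5, -0.501, -0.499, 0.501]
contact_force: [0.2, -1.6, 6.3]
gripper_width: 0.571
```

Emit:
step_arm(
  plan=[
    [0.025, 0, 0, 0, 0, 0],
    [0, 0, 0, 0, 0, 0],
  ],
)

```text
t: 12.28
eef_pos: [0.5129, -0.3494, 0.1506]
tool_rot: [-0.5, -0.5, -0.499, 0.501]
contact_force: [-1.9, -1.1, 11.8]
gripper_width: 0.573
```

Emit:
step_arm(
  plan=[
    [0.025, 0, 0.005, 0, 0, 0],
    [0, 0, 0, 0, 0, 0],
    [0, 0, 0, 0, 0, 0],
  ],
)

```text
t: 12.65
eef_pos: [0.513, -0.3495, 0.1505]
tool_rot: [-0.5, -0.5, -0.498, 0.501]
contact_force: [-4.2, -0.9, 18.8]
gripper_width: 0.572
```

Emit:
step_arm(
  plan=[
    [0, 0, 0, 0, 0, 0],
    [0, 0, 0, 0, 0, 0],
    [0, 0, 0, 0, 0, 0],
    [0, 0, 0, 0, 0, 0],
  ],
  fingers=-1,
)

```text
t: 13.15
eef_pos: [0.5122, -0.3485, 0.1473]
tool_rot: [-0.499, -0.5, -0.5, 0.501]
contact_force: [-0.3, 0.3, 0.2]
gripper_width: 0.999
```

Emit:
step_arm(
  plan=[
    [-0.3, 0, 0, 0, 0, 0],
    [-0.7, 0, 0, 0, 0, 0],
    [-0.9, 0, 0, 0, 0, 0],
    [-0.6, 0, -0.5, 0, 0, 0],
    [0, 0.1, -0.9, 0, 0, 0],
    [0, 0.2, -0.95, 0, 0, 0],
    [0, 0.2, -0.95, 0, 0, 0],
  ],
)

```text
t: 14.02
eef_pos: [0.5331, -0.2157, 0.2488]
tool_rot: [0.5, 0.501, 0.499, -0.5]
contact_force: [0.2, 0.4, 0.1]
gripper_width: 0.998
```

```bash
python3 - <<'E'
from h import *
from station import bot
for n in("side","top"):
    p,d=bot.read_camera(n); np.savez(f"{n}4.npz",p=p,d=d)
    cv2.imwrite(f"pics/{n}4.png",p[:,:,::-1])
E
python3 -c "
import cv2,numpy as np
a=cv2.imread('pics/side4.png')[130:230,347:422];b=cv2.imread('pics/top4.png')[230:330,475:550]
cv2.imwrite('pics/c4.png',np.hstack([cv2.resize(a,(399,532),interpolation=2),cv2.resize(b,(399,532))]))"; python3 go.py .6068 .0341 .15 0
```

```text
t 14.12 pos [ 0.5344 -0.2111  0.2491] F [0.1 0.5 0.4] w 1.000 jawyaw 0.3 tilt x [ 0.0021  0.0018 -1.    ] q [ 0.68  0.34 -0.51  1.75  0.18  1.09  0.11]
turn(units) [ 0.00088 -0.00028 -0.00034]
shift now-frame [ 2.493  1.84  -6.115] in straight frame [ 2.478  1.811 -6.13 ]
```

View pics/c4.png

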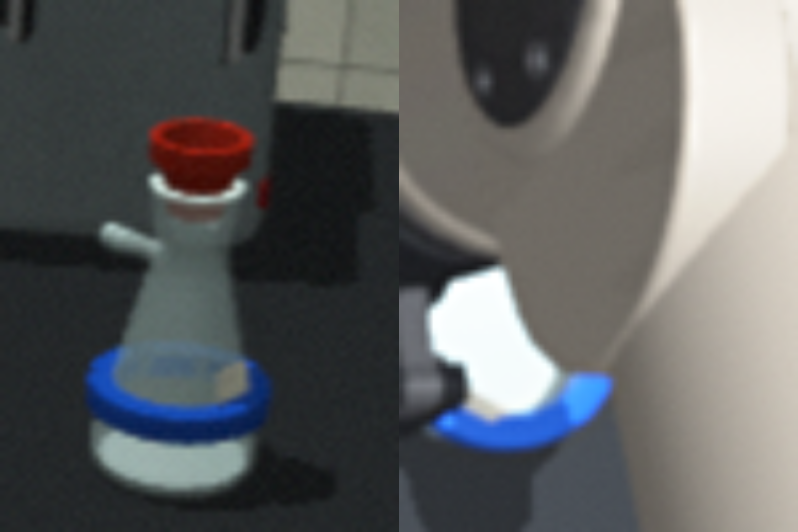

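The cone sits straight in the mouth: the collar is level at crop (202,145) with the rim at (198,190), and the flask hasn't moved. Next is the crucible.

Emit:
step_arm(
  plan=[
    [0, 0.22, -0.75, 0, 0, 0],
    [0, 0.22, -0.8, 0, 0, 0],
    [0, 0.22, -0.8, 0, 0, 0],
    [0.1, 0.22, -0.8, 0, 0, 0],
    [0.3, 0.22, -0.8, 0, 0, 0],
    [0.4, 0.22, -0.8, 0, 0, 0],
    [0.4, 0.22, -0.75, 0, 0, 0],
    [0.2, 0.28, -0.63, 0, 0, 0],
  ],
)

```text
t: 15.12
eef_pos: [0.6061, 0.0287, 0.1915]
tool_rot: [-0.499, -0.5, -0.5, 0.501]
contact_force: [0.2, -0.3, -0.1]
gripper_width: 1.001
```

```bash
python3 go.py .607 .0346 .031 0
```

```text
t 15.12 pos [0.6061 0.0287 0.1915] F [ 0.2 -0.3 -0.1] w 1.001 jawyaw -0.1 tilt x [-6.e-04 -4.e-04 -1.e+00] q [ 0.27  0.46 -0.56  1.73  0.28  1.03 -0.39]
turn(units) [-3.3e-04  6.0e-05  9.0e-05]
shift now-frame [ 4.011  0.024 -0.15 ] in straight frame [ 4.011  0.022 -0.148]
```

Emit:
step_arm(
  plan=[
    [0.6, 0, 0, 0, 0, 0],
    [0.8, 0, 0, 0, 0, 0],
    [0.8, 0, 0, 0, 0, 0],
    [0.5, 0, 0, 0, 0, 0],
    [0.2, 0, 0, 0, 0, 0],
    [0, 0, 0, 0, 0, 0],
    [0, 0, 0, 0, 0, 0],
  ],
)

```text
t: 16.0
eef_pos: [0.6069, 0.0283, 0.0769]
tool_rot: [0.5, 0.501, 0.499, -0.5]
contact_force: [-0.9, -0.9, 0.9]
gripper_width: 0.999
```

```bash
python3 go.py .607 .0346 .031 0
```

```text
t 16.00 pos [0.6069 0.0283 0.0769] F [-0.9 -0.9  0.9] w 0.999 jawyaw -0.1 tilt x [ 2.e-03  1.e-04 -1.e+00] q [ 0.23  0.6  -0.51  1.82  0.38  0.82 -0.47]
turn(units) [-3.5e-04 -2.0e-05 -3.1e-04]
shift now-frame [ 1.147 -0.    -0.157] in straight frame [ 1.147  0.002 -0.157]
```

Emit:
step_arm(
  plan=[
    [0.1, 0, -0.157, 0, 0, 0],
    [0.35, 0, 0, 0, 0, 0],
    [0.4, 0, 0, 0, 0, 0],
    [0.25, 0, 0, 0, 0, 0],
    [0.05, 0, 0, 0, 0, 0],
    [0, 0, 0, 0, 0, 0],
  ],
)

```text
t: 16.75
eef_pos: [0.6061, 0.0345, 0.0296]
tool_rot: [-0.499, -0.501, -0.5, 0.501]
contact_force: [0.0, -0.0, 0.3]
gripper_width: 1.0
```

```bash
python3 go.py .607 .0346 .031 0
python3 - <<'E'
from h import *
from station import bot
p,d=bot.read_camera('side'); np.savez("side5.npz",p=p,d=d)
cv2.imwrite('pics/c5.png',cv2.resize(p[200:320,240:380,::-1],(560,480),interpolation=2))
E
```

```text
t 16.75 pos [0.6061 0.0345 0.0296] F [ 0.  -0.   0.3] w 1.000 jawyaw -0.1 tilt x [-1.e-04  1.e-04 -1.e+00] q [ 0.19  0.67 -0.47  1.84  0.43  0.74 -0.52]
turn(units) [-3.4e-04 -1.0e-05  2.0e-05]
shift now-frame [-0.036  0.023 -0.002] in straight frame [-0.036  0.023 -0.002]
```

View pics/c5.png

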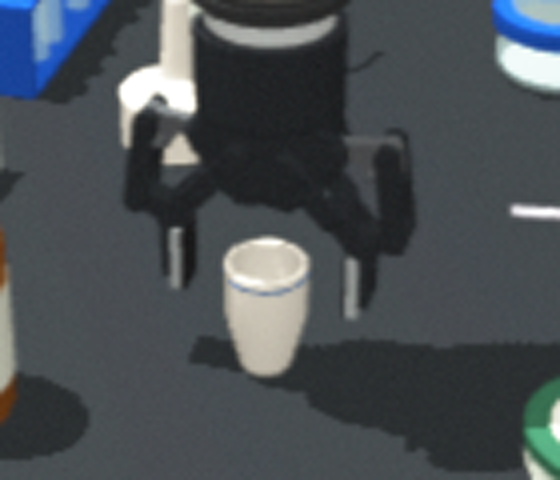

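The crucible is centred between the open jaws at crop (266,300). I'll close gently.

Emit:
step_arm(
  plan=[
    [-0.04, 0.015, 0, 0, 0, 0],
    [0, 0, 0, 0, 0, 0],
    [0, 0, 0, 0, 0, 0],
    [0, 0, 0, 0, 0, 0],
    [0, 0, 0, 0, 0, 0],
    [0, 0, 0, 0, 0, 0],
    [0, 0, 0, 0, 0, 0],
  ],
  fingers=1,
  force=25,
)

```text
t: 17.68
eef_pos: [0.607, 0.0345, 0.0318]
tool_rot: [0.5, 0.501, 0.499, -0.5]
contact_force: [-0.5, 0.8, 6.2]
gripper_width: 0.498
```

```bash
python3 go.py .607 .0346 .031 0
```

```text
t 17.68 pos [0.607  0.0345 0.0318] F [-0.5  0.8  6.2] w 0.498 jawyaw -0.1 tilt x [ 7.e-04 -1.e-04 -1.e+00] q [ 0.19  0.66 -0.48  1.83  0.43  0.75 -0.52]
turn(units) [-3.5e-04  1.0e-05 -1.1e-04]
shift now-frame [ 0.021  0.001 -0.002] in straight frame [ 0.021  0.001 -0.002]
```

Emit:
step_arm(
  plan=[
    [-0.3, 0, 0, 0, 0, 0],
    [-0.7, 0, 0, 0, 0, 0],
    [-0.9, 0, 0, 0, 0, 0],
    [-0.9, 0, 0, 0, 0, 0],
    [-0.9, 0, 0.1, 0, 0, 0],
    [-0.9, -0.1, 0.4, 0, 0, 0],
    [-0.7, -0.15, 0.6, 0, 0, 0],
    [-0.4, -0.2, 0.8, 0, 0, 0],
  ],
)

```text
t: 18.68
eef_pos: [0.5887, -0.0411, 0.2615]
tool_rot: [0.501, 0.501, 0.499, -0.499]
contact_force: [0.3, -0.0, -1.7]
gripper_width: 0.5
```

Emit:
step_arm(
  plan=[
    [0, -0.24, 0.9, 0, 0, 0],
    [0, -0.24, 0.9, 0, 0, 0],
    [0, -0.24, 0.9, 0, 0, 0],
    [0, -0.24, 0.9, 0, 0, 0],
    [0, -0.24, 0.9, 0, 0, 0],
    [0, -0.24, 0.9, 0, 0, 0],
    [0, -0.2, 0.8, 0, 0, 0],
    [0, -0.1, 0.4, 0, 0, 0],
  ],
)

```text
t: 19.68
eef_pos: [0.5173, -0.3072, 0.2594]
tool_rot: [-0.499, -0.501, -0.499, 0.501]
contact_force: [-0.0, 0.1, -0.1]
gripper_width: 0.497
```

```bash
python3 go.py .513 -.349 .255 0
```

```text
t 19.68 pos [ 0.5173 -0.3072  0.2594] F [-0.   0.1 -0.1] w 0.497 jawyaw -0.3 tilt x [-4.e-04 -4.e-04 -1.e+00] q [ 0.8   0.37 -0.47  1.68  0.18  1.13  0.27]
turn(units) [-7.1e-04  6.0e-05  6.0e-05]
shift now-frame [ 0.112 -0.104  1.045] in straight frame [ 0.111 -0.109  1.045]
```

Emit:
step_arm(
  plan=[
    [0, -0.05, 0.4, 0, 0, 0],
    [0, -0.04, 0.4, 0, 0, 0],
    [0.1, -0.02, 0.22, 0, 0, 0],
    [0.2, 0, 0, 0, 0, 0],
    [0.2, 0, 0, 0, 0, 0],
    [0.2, 0, 0, 0, 0, 0],
    [0, 0, 0, 0, 0, 0],
    [0, 0, 0, 0, 0, 0],
  ],
)

```text
t: 20.68
eef_pos: [0.5141, -0.346, 0.2315]
tool_rot: [0.5, 0.501, 0.499, -0.5]
contact_force: [0.3, 0.6, -0.5]
gripper_width: 0.499
```

```bash
python3 go.py .5127 -.349 .22 0
python3 - <<'E'
from h import *
from station import bot
for n in("side","top"):
    p,d=bot.read_camera(n); np.savez(f"{n}6.npz",p=p,d=d)
    cv2.imwrite(f"pics/{n}6.png",p[:,:,::-1])
a=cv2.imread('pics/side6.png')[100:200,347:422];b=cv2.imread('pics/top6.png')[230:330,475:550]
cv2.imwrite('pics/c6.png',np.hstack([cv2.resize(a,(399,532),interpolation=2),cv2.resize(b,(399,532))]))
m=bot.camera_model('side')
f=np.load('side6.npz');p=f['p'].astype(int);d=f['d']
v,u=np.mgrid[115:200,355:415];uv=np.c_[u.ravel(),v.ravel()];dd=d[uv[:,1],uv[:,0]];P=pts(m,uv,dd);c=p[uv[:,1],uv[:,0]]
near=(np.hypot(P[:,0]-.5128,P[:,1]+.348)<.035)&(dd>0)
red=(c[:,0]>50)&(c[:,0]>2*c[:,1])
s=near&red&(abs(P[:,2]-.1815)<.003);print('cone annulus',s.sum(),circ(P[s]).round(4),circ(P[s],.0222).round(4),np.percentile(P[near&red,2],98))
o=np.array(m['origin']);c0=np.array([.5128,-.348]);face=((P[:,:2]-c0)@(o[:2]-c0))>0
s=near&red&face&(P[:,2]>.1705)&(P[:,2]<.179);print('cone collar surf',s.sum(),circ(P[s],.025).round(4))
wh=(c.min(1)>70)&~red
z0=bot.get_obs()['eef_pos'][2]-.0318
for lo,hi in((.003,.018),(.018,.034),(.036,.06)):
    s=near&wh&face&(P[:,2]>z0+lo)&(P[:,2]<z0+hi);h=P[s,2]-z0
    rr=np.where(h<.034,.013+.0085*h/.034,.0215)
    r=least_squares(lambda w:np.hypot(P[s,0]-w[0],P[s,1]-w[1])-rr,c0,loss='soft_l1',f_scale=.001);print('cruc',lo,s.sum(),r.x.round(4))
E
```

```text
t 20.68 pos [ 0.5141 -0.346   0.2315] F [ 0.3  0.6 -0.5] w 0.499 jawyaw -0.1 tilt x [ 3.e-04 -1.e-04 -1.e+00] q [ 0.83  0.42 -0.45  1.67  0.2   1.09  0.32]
turn(units) [-2.9e-04  2.0e-05 -5.0e-05]
shift now-frame [ 0.287 -0.034  0.076] in straight frame [ 0.287 -0.034  0.076]
cone annulus 83 [ 0.5133 -0.3469  0.0221] [ 0.5133 -0.347 ] 0.18281742415133928
cone collar surf 55 [ 0.5137 -0.3501]
cruc 0.003 60 [ 0.5145 -0.3466]
cruc 0.018 82 [ 0.5146 -0.3469]
cruc 0.036 155 [ 0.514  -0.3463]
```

View pics/c6.png

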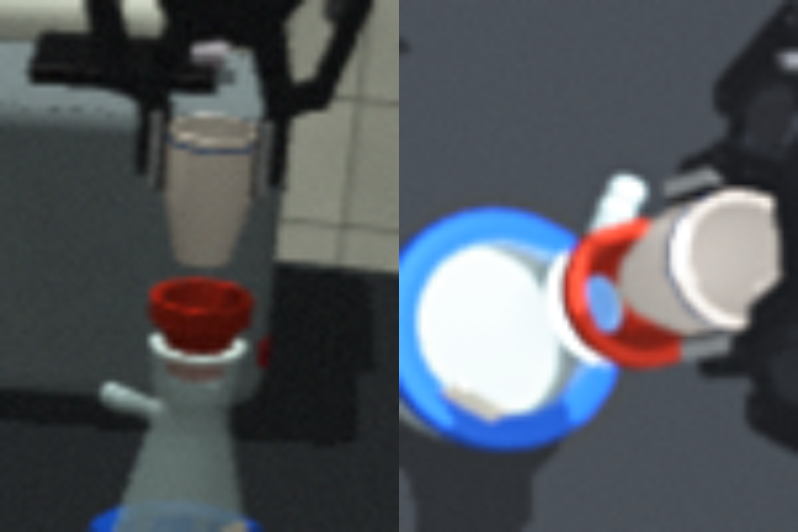

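Both views agree: the crucible is straight above the cone and about 3 mm short in y. I'll correct that and lower it partway.

Emit:
step_arm(
  plan=[
    [0, -0.028, 0.078, 0, 0, 0],
    [0.2, 0, 0, 0, 0, 0],
    [0.2, 0, 0, 0, 0, 0],
    [0.15, 0, 0, 0, 0, 0],
    [0.1, 0, 0, 0, 0, 0],
    [0, 0, 0, 0, 0, 0],
  ],
)

```text
t: 21.52
eef_pos: [0.5126, -0.3491, 0.2049]
tool_rot: [-0.499, -0.5, -0.5, 0.501]
contact_force: [-0.4, 0.4, -0.7]
gripper_width: 0.495
```

```bash
python3 go.py .513 -.3491 .193 0
```

```text
t 21.52 pos [ 0.5126 -0.3491  0.2049] F [-0.4  0.4 -0.7] w 0.495 jawyaw -0.1 tilt x [-5.e-04  4.e-04 -1.e+00] q [ 0.83  0.45 -0.45  1.7   0.22  1.05  0.31]
turn(units) [-3.1e-04 -6.0e-05  9.0e-05]
shift now-frame [0.297 0.011 0.   ] in straight frame [0.297 0.01  0.   ]
```

Emit:
step_arm(
  plan=[
    [0.06, 0.008, 0, 0, 0, 0],
    [0.06, 0, 0, 0, 0, 0],
    [0.06, 0, 0, 0, 0, 0],
    [0.06, 0, 0, 0, 0, 0],
    [0.06, 0, 0, 0, 0, 0],
    [0, 0, 0, 0, 0, 0],
  ],
)

```text
t: 22.28
eef_pos: [0.5129, -0.3492, 0.193]
tool_rot: [-0.499, -0.5, -0.5, 0.501]
contact_force: [0.4, 0.7, 0.3]
gripper_width: 0.498
```

Emit:
step_arm(
  plan=[
    [0.025, 0, 0, 0, 0, 0],
    [0.025, 0, 0, 0, 0, 0],
    [0, 0, 0, 0, 0, 0],
  ],
)

```text
t: 22.65
eef_pos: [0.513, -0.3492, 0.1912]
tool_rot: [-0.499, -0.501, -0.5, 0.501]
contact_force: [0.6, 0.2, -1.2]
gripper_width: 0.5
```

Emit:
step_arm(
  plan=[
    [0.025, 0, 0, 0, 0, 0],
    [0.025, 0, 0, 0, 0, 0],
    [0, 0, 0, 0, 0, 0],
  ],
)

```text
t: 23.02
eef_pos: [0.5129, -0.3492, 0.1892]
tool_rot: [-0.499, -0.501, -0.5, 0.501]
contact_force: [-0.4, 0.2, -1.0]
gripper_width: 0.496
```

Emit:
step_arm(
  plan=[
    [0.025, 0, 0, 0, 0, 0],
    [0.015, 0, 0, 0, 0, 0],
    [0, 0, 0, 0, 0, 0],
  ],
)

```text
t: 23.4
eef_pos: [0.5129, -0.3494, 0.1876]
tool_rot: [-0.499, -0.5, -0.499, 0.501]
contact_force: [-0.0, -0.2, -1.2]
gripper_width: 0.5
```

Emit:
step_arm(
  plan=[
    [0.02, 0, 0, 0, 0, 0],
    [0.0, 0, 0, 0, 0, 0],
  ],
)

```text
t: 23.65
eef_pos: [0.5129, -0.3495, 0.1869]
tool_rot: [-0.499, -0.5, -0.499, 0.501]
contact_force: [-0.8, -1.6, -0.3]
gripper_width: 0.493
```

Emit:
step_arm(
  plan=[
    [0.02, 0, 0, 0, 0, 0],
    [0.0, 0, 0, 0, 0, 0],
  ],
)

```text
t: 23.9
eef_pos: [0.5129, -0.3495, 0.1863]
tool_rot: [-0.499, -0.5, -0.499, 0.501]
contact_force: [-1.0, -3.0, 1.5]
gripper_width: 0.499
```

Lateral force of −3 N in y, so I'll yield 0.5 mm that way while going on gently.

Emit:
step_arm(
  plan=[
    [0, -0.005, 0.015, 0, 0, 0],
    [0.0, 0, 0, 0, 0, 0],
  ],
)

```text
t: 24.15
eef_pos: [0.5128, -0.3497, 0.1862]
tool_rot: [0.499, 0.501, 0.5, -0.5]
contact_force: [-1.8, -0.5, 3.1]
gripper_width: 0.5
```

Emit:
step_arm(
  plan=[
    [0.015, 0, 0, 0, 0, 0],
    [0.0, 0, 0, 0, 0, 0],
  ],
)

```text
t: 24.4
eef_pos: [0.513, -0.3498, 0.1862]
tool_rot: [-0.5, -0.501, -0.499, 0.501]
contact_force: [-2.0, 0.3, 5.5]
gripper_width: 0.496
```

Emit:
step_arm(
  plan=[
    [0.015, 0, 0, 0, 0, 0],
    [0.0, 0, 0, 0, 0, 0],
  ],
)

```text
t: 24.65
eef_pos: [0.5131, -0.3499, 0.1861]
tool_rot: [-0.5, -0.501, -0.499, 0.501]
contact_force: [-3.6, 0.7, 9.0]
gripper_width: 0.491
```

Emit:
step_arm(
  plan=[
    [-0.008, -0.012, 0, 0, 0, 0],
    [0.0, 0, 0, 0, 0, 0],
  ],
)

```text
t: 24.9
eef_pos: [0.5128, -0.3498, 0.1861]
tool_rot: [0.5, 0.501, 0.499, -0.5]
contact_force: [-3.4, -0.1, 7.0]
gripper_width: 0.496
```

```bash
python3 go.py;python3 - <<'E'
from h import *
from station import bot
p,d=bot.read_camera('side')
cv2.imwrite('pics/c7.png',cv2.resize(p[110:210,340:430,::-1],(540,600),interpolation=2))
E
```

```text
t 24.90 pos [ 0.5128 -0.3498  0.1861] F [-3.4 -0.1  7. ] w 0.496 jawyaw -0.1 tilt x [ 1.e-03 -5.e-04 -1.e+00] q [ 0.83  0.47 -0.44  1.71  0.23  1.01  0.3 ]
turn(units) [-0.0e+00  7.0e-05 -1.6e-04]
```

View pics/c7.png

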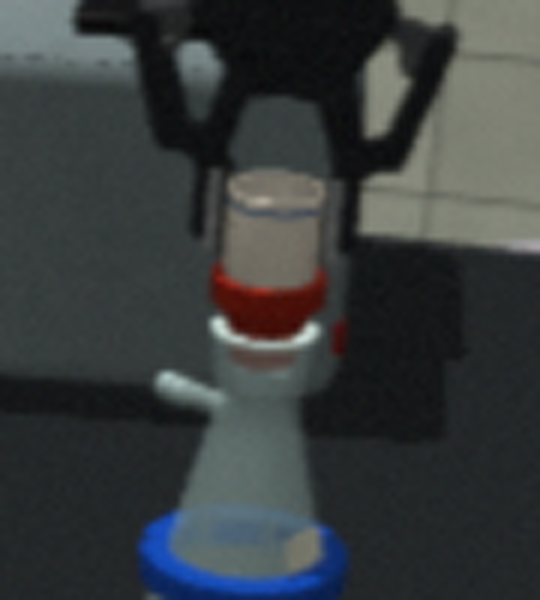

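The crucible stands straight in the cone: rim at crop (275,187), collar at (268,295). I'll release it, rise and check.

Emit:
step_arm(
  plan=[
    [0, 0, 0, 0, 0, 0],
    [0, 0, 0, 0, 0, 0],
    [0, 0, 0, 0, 0, 0],
    [0, 0, 0, 0, 0, 0],
    [0, 0, 0, 0, 0, 0],
  ],
  fingers=-1,
)

```text
t: 25.58
eef_pos: [0.5124, -0.3498, 0.1852]
tool_rot: [0.499, 0.501, 0.499, -0.501]
contact_force: [1.1, -0.2, -0.1]
gripper_width: 0.996
```

Emit:
step_arm(
  plan=[
    [-0.3, 0, 0, 0, 0, 0],
    [-0.7, 0, 0, 0, 0, 0],
    [-0.9, 0, 0, 0, 0, 0],
    [-0.8, 0, 0, 0, 0, 0],
    [-0.2, 0, -0.9, 0, 0, 0],
    [0, 0, -0.95, 0, 0, 0],
    [0, 0, -0.95, 0, 0, 0],
    [0, 0, -0.95, 0, 0, 0],
  ],
)

```text
t: 26.58
eef_pos: [0.5128, -0.1985, 0.3023]
tool_rot: [0.5, 0.501, 0.499, -0.5]
contact_force: [0.8, 0.3, -0.2]
gripper_width: 0.997
```

Emit:
step_arm(
  plan=[
    [0, 0, -0.95, 0, 0, 0],
    [0, 0, -0.95, 0, 0, 0],
    [0, 0, -0.95, 0, 0, 0],
    [0, 0, -0.95, 0, 0, 0],
    [0, 0, -0.5, 0, 0, 0],
    [0, 0, 0, 0, 0, 0],
    [0, 0, 0, 0, 0, 0],
  ],
)

```text
t: 27.45
eef_pos: [0.5131, -0.0291, 0.3016]
tool_rot: [-0.499, -0.501, -0.499, 0.501]
contact_force: [-0.2, 0.1, -0.2]
gripper_width: 1.002
```

```bash
python3 go.py
python3 - <<'E'
from h import *
from station import bot
for n in("side","top"):
    p,d=bot.read_camera(n); np.savez(f"{n}8.npz",p=p,d=d)
    cv2.imwrite(f"pics/{n}8.png",p[:,:,::-1])
a=cv2.imread('pics/side8.png')[130:230,347:422];b=cv2.imread('pics/top8.png')[230:330,475:550]
cv2.imwrite('pics/c8.png',np.hstack([cv2.resize(a,(399,532),interpolation=2),cv2.resize(b,(399,532))]))
for n,w in(('top',(485,265,550,310)),('side',(360,130,412,180))):
    m=bot.camera_model(n);f=np.load(n+'8.npz');p=f['p'].astype(int);d=f['d'];a,b,c,e=w
    v,u=np.mgrid[b:e,a:c];uv=np.c_[u.ravel(),v.ravel()];dd=d[uv[:,1],uv[:,0]];P=pts(m,uv,dd);c=p[uv[:,1],uv[:,0]]
    near=(np.hypot(P[:,0]-.5128,P[:,1]+.349)<.035)&(dd>0)&(P[:,2]<.24)
    print(n,'z max',np.percentile(P[near,2],[90,97,99]).round(4))
    red=(c[:,0]>50)&(c[:,0]>2*c[:,1])
    s=near&~red&(P[:,2]>.2145);
    if s.sum()>9:
        A=np.c_[P[s,:2]-P[s,:2].mean(0),np.ones(s.sum())];co=np.linalg.lstsq(A,P[s,2],rcond=None)[0];print(' cruc rim',s.sum(),circ(P[s]).round(4),'z,slope deg',co[2].round(4),np.degrees(co[:2]).round(1))
    s=near&red&(abs(P[:,2]-.1805)<.004);
    if s.sum()>9: print(' cone ann',s.sum(),circ(P[s]).round(4),np.percentile(P[near&red,2],[95,99]).round(4))
    for bx,z in (((190,258,234,304),1),):pass
E
```

```text
t 27.45 pos [ 0.5131 -0.0291  0.3016] F [-0.2  0.1 -0.2] w 1.002 jawyaw -0.2 tilt x [ 4.e-04 -8.e-04 -1.e+00] q [ 0.5   0.2  -0.64  1.81  0.13  1.17 -0.19]
turn(units) [-0.0e+00  1.2e-04 -6.0e-05]
top z max [0.2153 0.2193 0.2204]
 cruc rim 167 [ 0.5114 -0.3502  0.02  ] z,slope deg 0.2181 [-0.4 -0.4]
 cone ann 129 [ 0.5113 -0.3516  0.0233] [0.183  0.1865]
side z max [0.2122 0.2178 0.2202]
 cruc rim 47 [ 0.5127 -0.3489  0.0206] z,slope deg 0.2175 [1.9 0.8]
 cone ann 57 [ 0.5127 -0.349   0.0237] [0.1821 0.183 ]
```

View pics/c8.png

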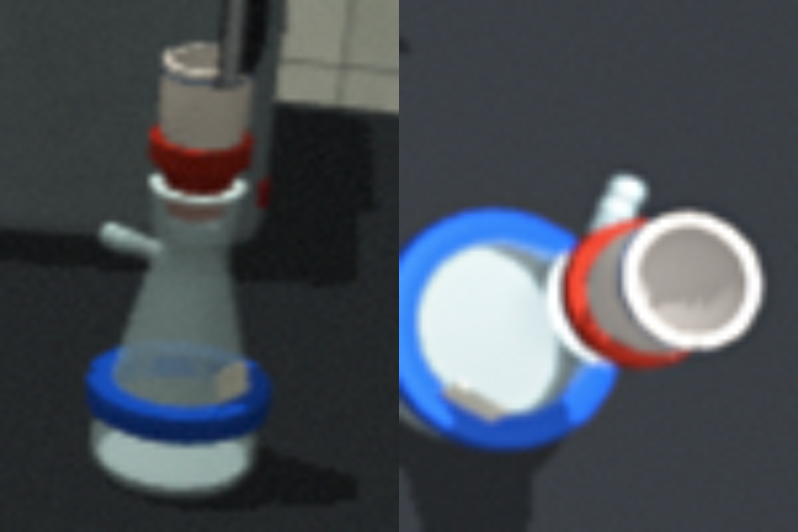

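View pics/side8.png

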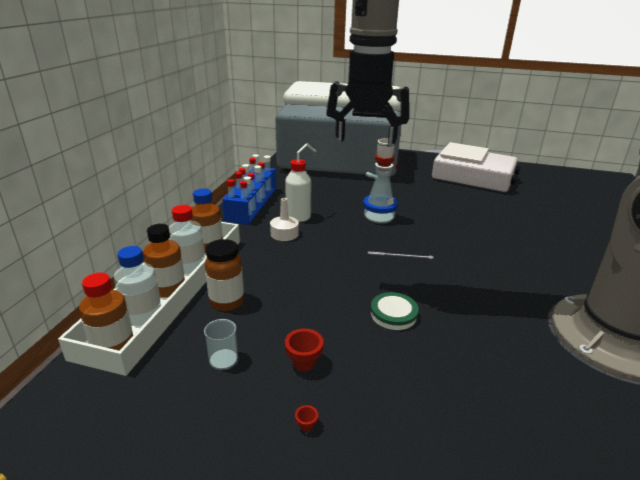

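The crucible rim is at z = 0.218 (as expected), centred on the original mouth position within 0.3 mm and level within 0.6° from the top camera. The flask and the other items look unmoved.

```bash
python3 -c "
from station import bot
print(bot.hand_in())"
```

```text
the job is handed in; nothing more can be done
None
```

The middle red cone is seated in the flask's mouth and the crucible is set down inside it. I handed the job in at about 27.6 s, with the gripper open and well clear.

- **Cone:** it stopped at the expected height (TCP 0.1505 m) and I pressed it in with about 19 N. It looked straight in the side view.
- **Crucible:** I lowered it in steps of 1 mm or less over the last few millimetres, with at most about 9 N down and 4 N sideways. It stopped home at TCP 0.186 m, where 0.1858 was expected.
- **Last check, top camera:** the crucible rim is at 0.218 m, as it should be. It is within 0.3 mm of the mouth position measured at the start and tilted about 0.6°.
- **Last check, side camera:** it gave the same height and about 2° of tilt. A finger hid part of the rim in that view, so I trust the top camera more.
- **Camera disagreement:** the two cameras differed by 1–3 mm in absolute y throughout, so I aligned each piece relative to the mouth and by touch.
- **Flask and bystanders:** I compared these by eye only, apart from the mouth position, and saw no movement.

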